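Hold the stop collar on the spindle flat for the hex driver

ROBOT

A 6-joint arm with a two-finger parallel gripper is mounted at the origin on the work surface. World frame = base frame: x ahead of the robot, y to its left, z up, the work surface at z = 0. Lengths are in m, angles in rad, forces in N, time in s.
With the tool pointing down it reaches from about 0.35 to 0.8 m from the base axis. Payload 7.3 kg.
Tool frame: the origin (TCP) lies midway between the tips of the shut fingers; the grasp point (between the pads) lies 19 mm behind it (arm.grip_depth is the distance from the TCP to the grasp point, in m); z points along the fingers, y is the direction in which the jaws open and shut (so a half turn about z gives the same grasp; the last joint's range is limited). The gripper opens to 85 mm and grips with 20 to 120 N. Pads are 22 mm wide; open, the fingers measure 114 mm over their backs; the gripper's body (76 mm by 85 mm) begins 54 mm behind the grasp point. The pads swing forward as they close: fully open they stand 13 mm farther back than shut.
Start: joints at [1.111, 0.342, 1.524, -0, 1.275, -0.146], TCP at [0.162, 0.499, 0.231] pointing down, gripper open.
Joint ranges: [-2.53, 2.53], [-0.77, 2.02], [0.04, 2.7], [-1, 4.14], [0.28, 2.66], [-3.11, 3.11]. Speed limits (rad/s): [2.57, 2.57, 3.14, 3.14, 3.14, 3.14].

INTERFACE

Orientations are given as a rotation vector (axis times angle).
In Python, from workcell import arm gives the robot as it stands.
- The arm moves only by the shell command python3 -m pendant 'ROWS' [FORCE]. ROWS is JSON, a list of rows, each an object with "travel": the shift along the tool's x, y, z in units of 25 mm (1.0 is 25 mm), a list of three; "rotation": the turn, a rotation vector about the tool's x, y, z in units of 5 degrees (1.0 is 5 degrees), a list of three; "claw": the finger opening in mm, from 0 to 85.4. In form: [{"travel": [tx, ty, tz], "rotation": [wx, wy, wz], "claw": claw}, ...]. A call has 1 to 5 rows; each row is the pose to reach, as a shift and turn from the pose measured when the call began, along the tool's axes at that moment; what a row does not reach only later rows make up. A row lasts 1/12 s, in which the tool goes at most 41.7 mm and 7.16 degrees, less where a joint would pass 70% of its speed; a pose out of reach is approached as far as the arm can. A call with a gripper value outside its range is refused whole. The fingers move at their own pace and stop on an object; FORCE is the grip in N (left out, the last holds). Time passes only in rows, so rows that repeat a pose let the fingers close. It gives the time, the measured TCP pose, the force and the opening at its end, in the units of the state.
- arm.state(): the state, without advancing time (a new reading comes with each control period).
- arm.snapshot(name): name is "side" or "top"; returns a dict with "frame" (400x640x3 uint8, red, green, blue), "intrinsics" (3x3 intrinsics, pixels), "origin" and "rotation" of the camera in the world. Camera axes: x right, y down, z forward; pixel columns grow to the right and rows downward; lengths in m; the calibration is good to about 2 mm. A picture is of the moment at which its call begins. There is no depth.
- arm.hand_in(): hands the job in, once; it reports no verdict.
The state is a dict: "clock": time; "joints": joint angles; "dq": joint speeds; "joint_torque": joint torques, N m; "position": TCP position; "eef_rot": TCP orientation; "force": force on the tool from outside, world axes, zero at the start; "moment": the same for the moment, N m; "width": finger opening in m.
Only numpy, scipy, OpenCV 4.12 (cv2) and the standard library are available. Lean on these libraries where they do the work, as an engineer would, in place of code of your own. Each camera call takes 0.05 s, during which the arm holds its last target. There are 200 camera calls.

TASK

Pinch the upright D-shaped spindle of the stage-drive unit with one finger lying on its flat, and turn it until the flat faces the hex driver in its bracket, then let go of it. Then pick up the aluminium stop collar, slide it down over the spindle and hold it there, level and up off the unit, with its set-screw over the flat and in line with the driver so that the screw could be tightened. Finish while still holding the collar in the fingers at that height; do not let it go, and leave the other things on the bench where they are.

Things in the scene. Friction and masses are not known exactly. Their poses are not given: they have to be found in the camera images.
- drive_unit: Bolted-down stage-drive unit. Origin: on the spindle's axis at bench level; x points to the driver. Black plate; dark gearbox 90 x 90 mm, top 60 mm above the bench, with a 38 mm flange up to 64 mm under the spindle. Driver bracket: 30 mm wide, top 109 mm up, from 103 mm from the spindle's axis; driver handle ends at 199 mm.
- driver_tip (a point): Tip of the hex driver, held fixed and level in the unit's bracket (steel blade 6 mm thick, black handle 22 mm), pointing at the spindle's axis: 95 mm above the bench, 65 mm from that axis. Its x axis points level away from the spindle along the driver; z is up.
- spindle_top (a point): Top centre of the upright steel spindle, on its axis, 122 mm above the bench; z up, x the way the flat faces. 20 mm round with one flat 6 mm from the axis over its whole free length (64 to 122 mm up; top 2 mm chamfered): 16 mm across flat and back. Turns with light friction (0.06 N m), stays where left.
- spindle_flat: The spindle's flat, 16 mm wide, 55 mm high. Origin: its centre, 6 mm from the axis, 92.5 mm above the bench; x points out of it, z up. At the start it is 29 to 80 degrees anticlockwise (from above) of facing the driver; stops at 103 degrees either side. Fingers closed square on it stand about 16 mm apart, more if askew; it does not pull itself square.
- collar: Aluminium stop collar lying flat on the bench: a ring 44 mm in outer diameter, 20 mm high, with an upright through bore 23 mm in diameter, about 60 to 130 g. Origin: centre of its underside; z up along the bore, x towards the set-screw.
- collar_screw (a point): Outer end of the collar's set-screw, a dark steel head 9 mm in diameter that stands 5.5 mm out of the ring's side, at half its height (10 mm above its underside), 27.5 mm from the bore's axis.
- positioner: Bystander: a black and steel probe positioner, base 60 by 50 mm, 80 mm high, with a thin probe arm. Origin: centre of its underside.
- objective: Bystander: a steel microscope objective standing upright, 34 mm in diameter, 46 mm high. Origin: centre of its underside.
- dish: Bystander: a shallow open round aluminium dish, 84 mm in diameter, 20 mm high. Origin: centre of its underside.
Mind the look-alikes: they are no part of the job. What is shaped like the collar but brown or turquoise is not meant.

How it is judged:
On the way, in this order (a step that is already met when the one before it is completed fails the run):
1. the fingers pinch the spindle on its flat while the flat faces the driver (within 10 degrees) (angle between the x axis of spindle_flat and the x axis of driver_tip, either way round below 0.175 rad and x of spindle_flat in the frame of driver_tip above -0.064 m and contact force between the fingers and spindle_flat above 1 N), for 0.2 s.
2. the collar is lifted off the bench in the fingers (height (world z) of collar above 0.04 m and contact force between the fingers and collar above 1 N), for 0.1 s.
At the end, for the whole second after the job is handed in: Flat faces the driver within 12 deg; collar on the spindle (axes within 4 mm, tilt under 7 deg) and still, its screw over the flat and in line with the driver (6 mm sideways) and at the driver's height within 5 mm, held by the fingers with over 2 N (angle between the x axis of spindle_flat and the x axis of driver_tip, either way round below 0.21 rad and x of spindle_flat in the frame of driver_tip above -0.064 m and x of collar_screw in the frame of spindle_top above 0.02 m and y of collar_screw in the frame of spindle_top between -0.006 and 0.006 m and y of collar_screw in the frame of driver_tip between -0.006 and 0.006 m and z of collar_screw in the frame of driver_tip between -0.005 and 0.005 m and horizontal distance between collar and spindle_top below 0.004 m and angle between collar's own z axis and vertical below 0.12 rad and contact force between the fingers and collar above 2 N and linear speed of collar below 0.02 m/s); the arm keeps its last pose, push and grip.
It fails at once if a bystander is pushed more than 3 cm (distance of any of positioner, objective, dish from where it was at the start of the episode above 0.03 m).
It also fails if it takes over 51 s, if anything falls off the work surface, if the arm or the gripper's body presses on something with over 40 N, if the wrist force passes 120 N, or if a joint passes its speed limit or range.

## Working session

There is one attempt and no reset: what is moved stays moved. The work goes in short steps, Python scripts to look and compute and a shell command to move; the robot and the scene stay as the last step left them, time stands still between calls to the robot, and variables do not carry over. Pictures are saved under pics/ and viewed, about 8 in all and at most 12, crops included, and the job is handed in when it is done.

```bash
ls; mkdir -p pics; python3 - <<'E'
from workcell import arm
import cv2,numpy as np
print(arm.state())
for n in("top","side"):
    s=arm.snapshot(n); cv2.imwrite(f"pics/{n}0.png",s["frame"][:,:,::-1]); print(n,s["intrinsics"],s["origin"],s["rotation"])
    np.savez(f"{n}.npz",K=s["intrinsics"],o=s["origin"],R=s["rotation"])
E
```

```text
pics
{'clock': 0.0, 'joints': array([ 1.11100160e+00,  3.42725760e-01,  1.52501586e+00,  4.68659337e-06,
        1.27540300e+00, -1.46014955e-01]), 'dq': array([ 0.0008945 , -0.00053812,  0.00070097, -0.00065706,  0.00078444,
        0.00064279]), 'joint_torque': array([-3.81586442e-04, -4.33671176e+01, -2.46010977e+01, -3.08128720e-04,
        8.01766582e-03, -1.80389156e-05]), 'position': array([0.16184944, 0.49900774, 0.23062479]), 'eef_rot': array([-4.90793572e-01, -3.10254496e+00,  2.32439099e-03]), 'force': array([-0.54496308,  0.18146504,  0.67957264]), 'moment': array([-0.00499264,  0.01543787, -0.03606888]), 'width': 0.0853371484231602}
top [[365.81206589   0.         319.0587638 ]
 [  0.         365.81206589 197.83789373]
 [  0.           0.           1.        ]] [0.42547701 0.0499496  1.15553688] [-2.16350617  2.20051613 -0.12043502]
side [[382.63577998   0.         313.68237973]
 [  0.         382.63577998 188.60502376]
 [  0.           0.           1.        ]] [0.13338171 0.94455142 0.72174036] [-0.49866832  2.53291097 -1.40699572]
```

View pics/top0.png

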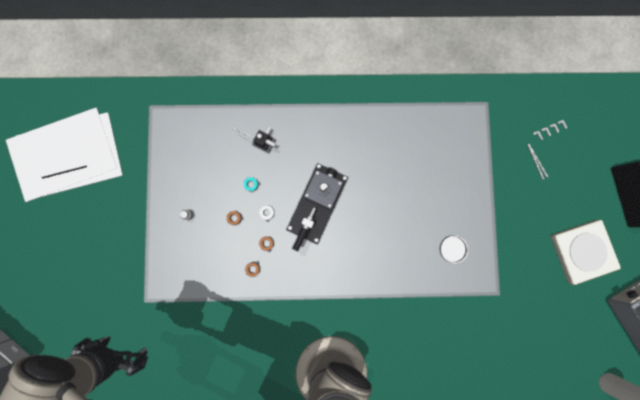

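View pics/side0.png

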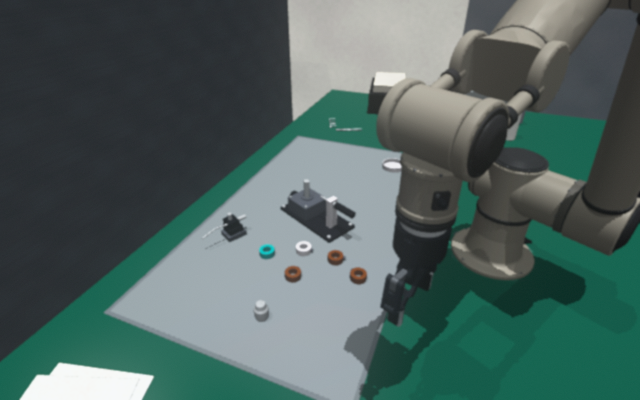

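The top view shows the unit with its spindle near (323,186) and the driver handle near (302,237). There are five rings: silver (267,213), turquoise (251,184), and brown (234,217), (266,243) and (253,269). Only the silver one matches "aluminium collar". I'll confirm it in an enlarged crop.

```bash
python3 - <<'E'
import cv2,numpy as np
a=cv2.imread("pics/top0.png")[155:255,245:355]; b=cv2.imread("pics/side0.png")[170:260,275:365]
a=cv2.resize(a,None,fx=7,fy=7,interpolation=cv2.INTER_CUBIC);print(a.shape)
cv2.imwrite("pics/top0c.png",a[:600])
a=cv2.imread("pics/top0.png")[155:253,245:355]
cv2.imwrite("pics/top0c.png",cv2.resize(a,None,fx=6,fy=6,interpolation=cv2.INTER_CUBIC))
E
```

```text
(700, 770, 3)
```

View pics/top0c.png

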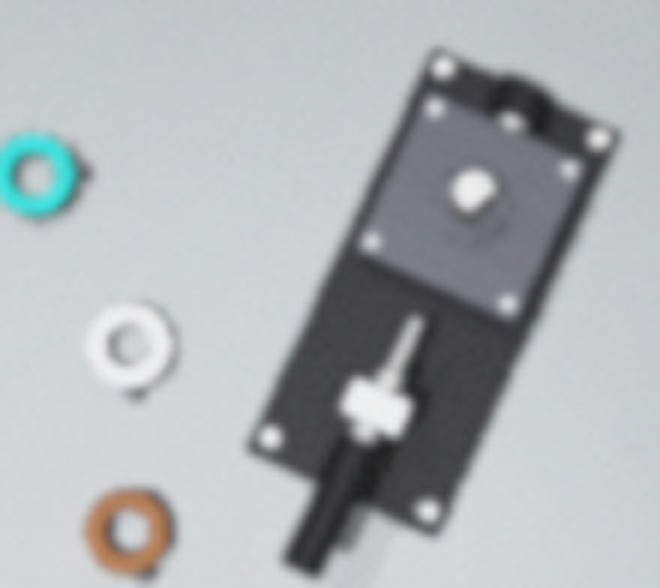

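The crop confirms it: the silver ring at full-frame px ≈(266.5,212.5) is plain aluminium with a dark set-screw toward the bottom, and the other rings are coloured. Next I'll compute positions and fit the D-shape on averaged frames.

```bash
cat > h.py <<'E'
import cv2,numpy as np
from scipy.spatial.transform import Rotation as Ro
class Cam:
    def __init__(s,n):
        d=np.load(f"{n}.npz"); s.K=d["K"]; s.o=d["o"]; s.R=Ro.from_rotvec(d["R"]).as_matrix() if d["R"].ndim==1 else d["R"]
    def world(s,uv,z):
        r=s.R@np.linalg.inv(s.K)@np.array([uv[0],uv[1],1.]); return s.o+r*(z-s.o[2])/r[2]
    def pix(s,P):
        p=(np.atleast_2d(P)-s.o)@s.R@s.K.T; return p[:,:2]/p[:,2:]
def avg(n,k=8):
    from workcell import arm
    return np.mean([arm.snapshot(n)["frame"].astype(float) for _ in range(k)],0)
def tool():
    from workcell import arm
    s=arm.state(); R=Ro.from_rotvec(s["eef_rot"]).as_matrix()
    return s,R
def yaw(v): return np.degrees(np.arctan2(v[1],v[0]))
E
python3 - <<'E'
from h import *
from scipy.optimize import least_squares
c=Cam("top"); f=lambda x,y:(245+(x+.5)/6-.5,155+(y+.5)/6-.5)
P={}
for n,x,y,z in[("tip",417,322,.095),("hend",303,560,.095),("sp",474,190,.122),("g1",435,107,.06),("g2",569,170,.06),("g3",371,242,.06),("g4",507,304,.06),("col",131,347,.02),("scr",135,392,.01)]:
    P[n]=c.world(f(x,y),z); print(n,P[n].round(4))
g=np.mean([P[k] for k in("g1","g2","g3","g4")],0); print("gear centre",g.round(4))
print("dir tip->hend",yaw(P["hend"]-P["tip"]),"sp->tip",yaw(P["tip"]-P["sp"]),"g->hend",yaw(P["hend"]-g),"gear edges",yaw(P["g3"]-P["g1"]),yaw(P["g4"]-P["g2"]))
print("dist sp-tip",np.linalg.norm((P["tip"]-P["sp"])[:2]),"screw",yaw(P["scr"]-P["col"]))
img=avg("top",10).mean(2); np.save("topavg.npy",img)
u0,v0=[int(round(t)) for t in c.pix(P["sp"])[0]]
w=img[v0-8:v0+9,u0-8:u0+9]; print(w.round().astype(int))
S=8
def model(p):
    x,y,a,A,b,s,zc=*p[:6],.122
    t=np.radians(np.arange(0,360,3)); be=np.degrees(np.arccos(.6))
    pts=[(.01*np.cos(q),.01*np.sin(q)) for q in np.radians(np.arange(be,360-be+.1,3))]
    pts=np.array(pts)@np.array([[np.cos(a),np.sin(a)],[-np.sin(a),np.cos(a)]])
    q=c.pix(np.c_[pts[:,0]+x,pts[:,1]+y,np.full(len(pts),zc)])-[u0-8,v0-8]
    m=np.zeros((17*S,17*S),np.uint8); cv2.fillPoly(m,[np.round(((q+.5)*S-.5)*16).astype(np.int32)],255,cv2.LINE_AA,4)
    m=cv2.GaussianBlur(m/255.,(0,0),s*S); return b+A*cv2.resize(m,(17,17),interpolation=cv2.INTER_AREA)
sl=np.s_[3:14,3:14]
res=[]
for a in range(0,360,10):
    r=least_squares(lambda p:(model([*p[:2],np.radians(a),*p[2:]])-w)[sl].ravel(),[*P["sp"][:2],130,100,.7],diff_step=1e-3,x_scale=[.01,.01,100,100,1])
    res.append((round(r.cost),a,r.x.round(4)))
for r in sorted(res,key=lambda r:r[0])[:8]: print(r)
E
```

```text
tip [0.494  0.0455 0.095 ]
hend [0.3808 0.102  0.095 ]
sp [0.5545 0.0176 0.122 ]
g1 [0.6047 0.0345 0.06  ]
g2 [ 0.5716 -0.0324  0.06  ]
g3 [0.5368 0.0678 0.06  ]
g4 [5.045e-01 2.000e-04 6.000e-02]
col [0.4883 0.1931 0.02  ]
scr [0.4654 0.1924 0.01  ]
gear centre [0.5544 0.0175 0.06  ]
dir tip->hend 153.49960046880145 sp->tip 155.20820610076547 g->hend 154.06316670259352 gear edges 153.9094695773593 154.08698815269756
dist sp-tip 0.06668194486266292 screw -178.22071963708478
[[122 122 122 122 122 122 122 122 123 122 122 121 121 122 121 120 114]
 [123 122 122 121 122 122 122 122 123 122 122 122 122 121 121 121 121]
 [123 123 123 122 122 122 122 122 122 122 122 122 122 122 122 121 122]
 [124 123 123 123 122 122 122 121 121 121 121 121 122 122 122 122 122]
 [123 123 123 121 120 121 125 130 130 123 120 121 121 122 122 122 122]
 [122 123 121 116 116 133 157 175 177 159 135 120 119 121 122 122 122]
 [123 121 121 119 132 175 212 222 222 210 175 130 114 119 122 122 122]
 [123 121 122 129 158 208 230 234 233 227 204 151 114 115 121 122 122]
 [123 121 123 135 174 219 234 236 236 230 211 160 114
[... 667 characters left out ...]
  6.332000e-01]))
(2635, 210, array([5.542000e-01, 1.790000e-02, 1.160953e+02, 1.141535e+02,
       6.335000e-01]))
(3393, 230, array([5.544000e-01, 1.770000e-02, 1.161757e+02, 1.141128e+02,
       6.416000e-01]))
(4132, 200, array([5.542000e-01, 1.810000e-02, 1.172752e+02, 1.136977e+02,
       6.863000e-01]))
(5055, 30, array([5.566000e-01, 1.930000e-02, 1.179576e+02, 1.137256e+02,
       7.144000e-01]))
(5199, 40, array([5.565000e-01, 1.950000e-02, 1.193590e+02, 1.133678e+02,
       7.501000e-01]))
(5298, 240, array([5.545000e-01, 1.760000e-02, 1.167547e+02, 1.140575e+02,
       6.836000e-01]))
(5436, 20, array([5.567000e-01, 1.920000e-02, 1.188787e+02, 1.136962e+02,
       7.316000e-01]))
```

Measured: spindle axis ≈(0.554,0.018), driver direction ≈154°, flat faces ≈216° (62° anticlockwise, as specified), and collar ≈(0.488,0.193) with its screw toward ≈182°. Next I'll write a helper that converts a target to tool units.

```bash
cat > to.py <<'E'
# usage: to.py x y z yaw(jaw axis deg)   -> travel/rotation units from the present pose
import sys; from h import *
x,y,z,ps=map(float,sys.argv[1:5]); s,R=tool()
y_=np.array([np.cos(np.radians(ps)),np.sin(np.radians(ps)),0]); z_=np.array([0,0,-1.]); T=np.c_[np.cross(y_,z_),y_,z_]
print("t%.2f pos"%s["clock"],s["position"].round(4),"jaw",yaw(R[:,1]).round(2),"w",round(s["width"]*1e3,2),"F",s["force"].round(1),"M",s["moment"].round(2),"q6",round(s["joints"][5],2))
print(" travel",(R.T@(np.array([x,y,z])-s["position"])/.025).round(3)," rotation",(np.degrees(Ro.from_matrix(R.T@T).as_rotvec())/5).round(3))
E
# first target: above spindle, offset -2mm along flat normal 216deg => +2mm along 36deg
python3 to.py 0.5560 0.0189 0.20 36
```

```text
t0.60 pos [0.162  0.4994 0.2313] jaw 72.02 w 85.52 F [0.1 0.3 0.6] M [ 0.02 -0.03 -0.01] q6 -0.15
 travel [-20.922 -13.417   1.252]  rotation [ 1.000e-03 -0.000e+00  7.204e+00]
```

```bash
python3 -m pendant '[{"travel":[-20.92,-13.42,0],"rotation":[0,0,0],"claw":85},{"travel":[-20.92,-13.42,0],"rotation":[0,0,0],"claw":60},{"travel":[-20.92,-13.42,0],"rotation":[0,0,0],"claw":40},{"travel":[-20.92,-13.42,0],"rotation":[0,0,0],"claw":40},{"travel":[-20.92,-13.42,0],"rotation":[0,0,0],"claw":40}]' 20; python3 to.py 0.5560 0.0189 0.20 36
```

```text
clock: 1.02
position: [0.2948, 0.3367, 0.2315]
eef_rot: [0.49, 3.103, 0.001]
force: [0.8, 0.5, -0.9]
width: 0.0403
t1.02 pos [0.2948 0.3367 0.2315] jaw 72.07 w 40.3 F [ 0.8  0.5 -0.9] M [ 0.03 -0.04  0.02] q6 -0.58
 travel [-13.854  -8.88    1.259]  rotation [6.000e-03 2.000e-03 7.214e+00]
```

```bash
python3 -m pendant '[{"travel":[-13.85,-8.88,0],"rotation":[0,0,7.2],"claw":40},{"travel":[-13.85,-8.88,0],"rotation":[0,0,7.2],"claw":40},{"travel":[-13.85,-8.88,0],"rotation":[0,0,7.2],"claw":40},{"travel":[-13.85,-8.88,0],"rotation":[0,0,7.2],"claw":40},{"travel":[-13.85,-8.88,0],"rotation":[0,0,7.2],"claw":40}]'; python3 to.py 0.5560 0.0189 0.20 36
```

```text
clock: 1.43
position: [0.4272, 0.1753, 0.2317]
eef_rot: [1.43, 2.797, 0.002]
force: [0.1, 1.9, -0.1]
width: 0.0398
t1.43 pos [0.4272 0.1753 0.2317] jaw 35.85 w 39.76 F [ 0.1  1.9 -0.1] M [ 0.09 -0.04  0.04] q6 -0.4
 travel [-8.088  0.511  1.27 ]  rotation [ 0.016  0.002 -0.03 ]
```

```bash
python3 -m pendant '[{"travel":[-8.09,0.51,1.27],"rotation":[0,0,0],"claw":40},{"travel":[-8.09,0.51,1.27],"rotation":[0,0,0],"claw":40},{"travel":[-8.09,0.51,1.27],"rotation":[0,0,0],"claw":40},{"travel":[-8.09,0.51,1.27],"rotation":[0,0,0],"claw":40},{"travel":[-8.09,0.51,1.27],"rotation":[0,0,0],"claw":40}]'; python3 -m pendant '[{"travel":[0,0,0],"rotation":[0,0,0],"claw":40},{"travel":[0,0,0],"rotation":[0,0,0],"claw":40}]' ; python3 to.py 0.5560 0.0189 0.15 36; python3 - <<'E'
from h import *
a=avg("side",2)
c=Cam("side");u,v=c.pix([.555,.018,.13])[0];u,v=int(u),int(v); print(u,v)
cv2.imwrite("pics/side1.png",cv2.resize(a[v-50:v+50,u-60:u+60,::-1].astype(np.uint8),None,fx=6,fy=6,interpolation=cv2.INTER_CUBIC))
E
```

```text
clock: 1.85
position: [0.5571, 0.0168, 0.1997]
eef_rot: [1.43, 2.796, 0.002]
force: [-0.1, 0.6, -0.2]
width: 0.04
clock: 2.02
position: [0.5577, 0.0148, 0.1986]
eef_rot: [-1.435, -2.794, -0.001]
force: [-1.0, -0.1, 0.0]
width: 0.0402
t2.02 pos [0.5577 0.0148 0.1986] jaw 35.63 w 40.21 F [-1.  -0.1  0. ] M [0.05 0.06 0.02] q6 -0.73
 travel [0.171 0.041 1.946]  rotation [ 0.005 -0.007 -0.075]
305 178
```

View pics/side1.png

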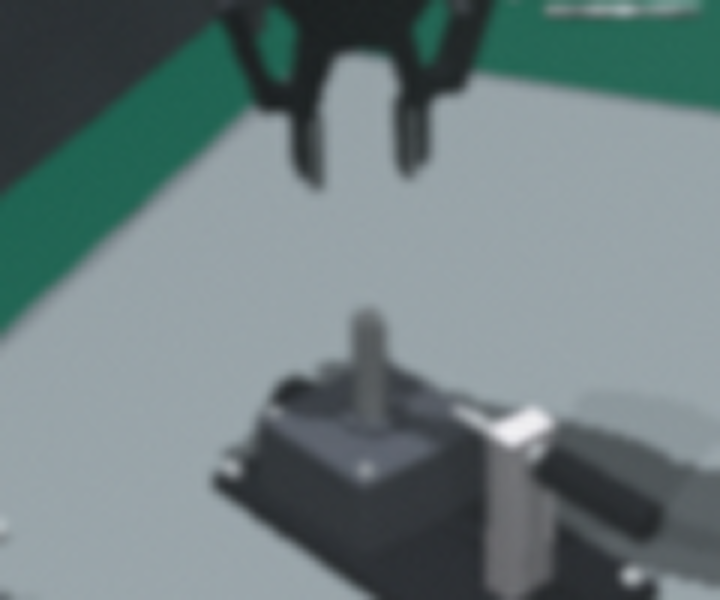

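The fingers (tips at crop (315,185) and (410,175)) straddle the spindle (top at (368,315)). I'll descend next.

```bash
python3 -m pendant '[{"travel":[0.17,0.04,1],"rotation":[0,0,-0.07],"claw":40},{"travel":[0.17,0.04,2],"rotation":[0,0,-0.07],"claw":40},{"travel":[0.17,0.04,3],"rotation":[0,0,-0.07],"claw":40},{"travel":[0.17,0.04,4],"rotation":[0,0,-0.07],"claw":40},{"travel":[0.17,0.04,4.5],"rotation":[0,0,-0.07],"claw":40}]'; python3 to.py 0.5560 0.0189 0.086 36
```

```text
clock: 2.53
position: [0.5528, 0.0232, 0.0851]
eef_rot: [-1.418, -2.8, -0.0]
force: [-0.4, -0.5, 0.1]
width: 0.0398
t2.53 pos [0.5528 0.0232 0.0851] jaw 36.29 w 39.82 F [-0.4 -0.5  0.1] M [-0.01 -0.02  0.04] q6 -0.73
 travel [-0.216  0.001 -0.036]  rotation [-0.013 -0.033  0.058]
```

```bash
python3 -m pendant '[{"travel":[-0.22,0,0],"rotation":[0,0,0.06],"claw":40},{"travel":[-0.22,0,0],"rotation":[0,0,0.06],"claw":40},{"travel":[-0.22,0,0],"rotation":[0,0,0.06],"claw":36}]'; python3 to.py 0.5560 0.0189 0.086 36;  python3 -m pendant '[{"travel":[0,0,0],"rotation":[0,0,0],"claw":36},{"travel":[0,0,0],"rotation":[0,0,0],"claw":36}]';python3 to.py 0.5560 0.0189 0.086 36
```

```text
clock: 2.78
position: [0.5567, 0.0194, 0.0865]
eef_rot: [-1.425, -2.799, -0.002]
force: [0.1, -0.1, -0.7]
width: 0.0361
t2.78 pos [0.5567 0.0194 0.0865] jaw 36.04 w 36.09 F [ 0.1 -0.1 -0.7] M [-0.01 -0.04  0.04] q6 -0.73
 travel [-0.001 -0.034  0.02 ]  rotation [ 0.006 -0.018  0.009]
clock: 2.95
position: [0.5575, 0.0197, 0.0881]
eef_rot: [1.424, 2.799, 0.004]
force: [1.0, 0.0, -0.2]
width: 0.0356
t2.95 pos [0.5575 0.0197 0.0881] jaw 36.07 w 35.61 F [ 1.   0.  -0.2] M [-0.05  0.   -0.07] q6 -0.73
 travel [ 0.011 -0.068  0.084]  rotation [0.032 0.005 0.014]
```

```bash
python3 - <<'E'
from workcell import arm
for i in range(6):
    arm.snapshot("side"); s=arm.state(); print(s["position"].round(4),(s["width"]*1e3).round(2),s["dq"].round(3)[:3])
E
```

```text
Traceback (most recent call last):
AttributeError: 'float' object has no attribute 'round'
```

```bash
python3 - <<'E'
from workcell import arm
for i in range(6):
    arm.snapshot("side"); s=arm.state(); print(s["position"].round(4),round(s["width"]*1e3,2),s["joints"].round(4),s["dq"].round(3)[:3])
E
```

```text
[0.5571 0.0195 0.0875] 36.43 [-0.1033  0.5512  1.6211  0.0018  0.9682 -0.7336] [-0.002  0.007  0.002]
[0.557  0.0195 0.0872] 35.9 [-0.1034  0.5515  1.6213  0.0018  0.9681 -0.7336] [-0.003  0.008  0.005]
[0.5568 0.0194 0.087 ] 36.23 [-0.1036  0.5519  1.6215  0.0018  0.9681 -0.7336] [-0.     0.007  0.002]
[0.5568 0.0194 0.0868] 36.01 [-0.1036  0.5522  1.6216  0.0018  0.968  -0.7337] [-0.001  0.006  0.003]
[0.5567 0.0194 0.0867] 36.08 [-0.1036  0.5524  1.6216  0.0018  0.968  -0.7337] [-0.     0.005  0.002]
[0.5566 0.0194 0.0866] 36.25 [-0.1036  0.5525  1.6217  0.0018  0.968  -0.7337] [0.    0.003 0.001]
```

Those pose differences come from slow settling of the arm, not noise. Now I'll close gently and read the width and force.

```bash
cat > settle.py <<'E'
from workcell import arm
import sys
for i in range(int(sys.argv[1])): arm.snapshot("top")
E
python3 -m pendant '[{"travel":[0,-0.03,0],"rotation":[0,0,0],"claw":26},{"travel":[0,-0.03,0],"rotation":[0,0,0],"claw":20},{"travel":[0,-0.03,0],"rotation":[0,0,0],"claw":10},{"travel":[0,-0.03,0],"rotation":[0,0,0],"claw":8},{"travel":[0,-0.03,0],"rotation":[0,0,0],"claw":8}]' 20;python3 to.py 0.5560 0.0189 0.086 36; python3 settle.py 6; python3 to.py 0.5560 0.0189 0.086 36
```

```text
clock: 3.72
position: [0.5543, 0.0181, 0.0866]
eef_rot: [-1.423, -2.796, 0.002]
force: [-7.3, -3.5, 5.9]
width: 0.0155
t3.72 pos [0.5543 0.0181 0.0866] jaw 36.05 w 15.51 F [-7.3 -3.5  5.9] M [-0.59  0.91  0.04] q6 -0.73
 travel [-0.015  0.071  0.022]  rotation [-0.037 -0.032  0.011]
t4.02 pos [0.5544 0.0181 0.0866] jaw 36.05 w 15.57 F [-7.  -4.2  4.9] M [-0.59  0.93  0.08] q6 -0.73
 travel [-0.014  0.071  0.024]  rotation [-0.036 -0.032  0.01 ]
```

The pinch reads 15.5 mm, so it is square on the flat. Now I'll turn +62° about the tool z axis (clockwise from above), orbiting the spindle axis.

```bash
python3 -m pendant '[{"travel":[-0.01,0,0],"rotation":[0,0,1.2],"claw":8},{"travel":[-0.02,0,0],"rotation":[0,0,2.4],"claw":8},{"travel":[-0.03,-0.01,0],"rotation":[0,0,3.6],"claw":8},{"travel":[-0.03,-0.01,0],"rotation":[0,0,4.8],"claw":8},{"travel":[-0.04,-0.01,0],"rotation":[0,0,6],"claw":8}]' 25;python3 to.py 0.5560 0.0189 0.086 -26; python3 settle.py 4;python3 to.py 0.5560 0.0189 0.086 -26
```

```text
clock: 4.43
position: [0.5553, 0.0174, 0.0866]
eef_rot: [-2.105, -2.328, 0.002]
force: [1.7, 2.1, -0.8]
width: 0.0156
t4.43 pos [0.5553 0.0174 0.0866] jaw 5.75 w 15.6 F [ 1.7  2.1 -0.8] M [ 0.19 -0.47  0.03] q6 -0.21
 travel [0.056 0.033 0.025]  rotation [-3.300e-02 -3.000e-03  6.351e+00]
t4.63 pos [0.5553 0.0174 0.0866] jaw 6.22 w 15.46 F [ 3.3  2.4 -2. ] M [ 0.35 -0.69 -0.05] q6 -0.22
 travel [0.057 0.034 0.026]  rotation [-3.400e-02 -4.000e-03  6.445e+00]
```

```bash
python3 -m pendant '[{"travel":[-0.01,0,0],"rotation":[0,0,1.3],"claw":8},{"travel":[-0.02,0,0],"rotation":[0,0,2.6],"claw":8},{"travel":[-0.03,-0.01,0],"rotation":[0,0,3.9],"claw":8},{"travel":[-0.03,-0.01,0],"rotation":[0,0,5.2],"claw":8},{"travel":[-0.04,-0.01,0],"rotation":[0,0,6.4],"claw":8}]';python3 settle.py 4; python3 to.py 0.5560 0.0189 0.086 -26; python3 -m pendant '[{"travel":[0,0,0],"rotation":[0,0,0],"claw":8}]';python3 to.py 0.5560 0.0189 0.086 -26
```

```text
clock: 5.05
position: [0.556, 0.0162, 0.0867]
eef_rot: [-2.662, -1.666, 0.001]
force: [3.4, 0.1, -2.1]
width: 0.0156
t5.25 pos [0.5559 0.0163 0.0867] jaw -25.5 w 15.84 F [ 5.3  0.7 -4. ] M [ 0.03 -1.02  0.01] q6 0.34
 travel [ 0.097 -0.044  0.026]  rotation [-0.015 -0.001  0.101]
clock: 5.33
position: [0.556, 0.0163, 0.0866]
eef_rot: [-2.652, -1.682, 0.001]
force: [1.7, 1.2, -0.4]
width: 0.0153
t5.33 pos [0.556  0.0163 0.0866] jaw -25.24 w 15.26 F [ 1.7  1.2 -0.4] M [ 0.16 -0.32 -0.04] q6 0.33
 travel [ 0.095 -0.045  0.025]  rotation [-0.015 -0.001  0.153]
```

Step 1 is done: jaw axis −25.5°, so the flat faces about 154.5°, with 15.5 mm width. From the pinches at three angles, the spindle axis is (0.5536,0.0159) in robot coordinates. Now I'll release and raise, and refine the collar pose from the stored averaged image.

```bash
python3 -m pendant '[{"travel":[0,0,0],"rotation":[0,0,0],"claw":20},{"travel":[0,0,0],"rotation":[0,0,0],"claw":40},{"travel":[0,0,0],"rotation":[0,0,0],"claw":40},{"travel":[0,0,-1.5],"rotation":[0,0,0],"claw":40},{"travel":[0,0,-3],"rotation":[0,0,0],"claw":45}]'; python3 to.py 0.4876 0.191 0.16 60
python3 - <<'E'
from h import *
img=np.load("topavg.npy"); c=Cam("top"); w=img[200:226,253:281]
b=np.median(w); print("bg",b); print(w[4:24,4:24].round().astype(int))
m=cv2.GaussianBlur(img,(0,0),.5)[200:226,253:281]>b+12
v,u=np.nonzero(m); (cx,cy),r=cv2.minEnclosingCircle(np.c_[u,v].astype(np.float32)); print(cx+253,cy+200,r,"mean",u.mean()+253,v.mean()+200,c.world((cx+253,cy+200),.02).round(4),c.world((u.mean()+253,v.mean()+200),.02).round(4))
E
```

```text
clock: 5.75
position: [0.554, 0.0163, 0.1604]
eef_rot: [-2.648, -1.681, 0.01]
force: [0.7, -0.5, 0.4]
width: 0.0449
t5.75 pos [0.554  0.0163 0.1604] jaw -25.18 w 44.89 F [ 0.7 -0.5  0.4] M [ 0.02 -0.05  0.01] q6 0.33
 travel [ 5.194 -5.377  0.048]  rotation [ -0.093  -0.046 -17.037]
bg 211.4333333333333
[[210 210 211 210 211 210 209 210 211 210 208 205 203 206 208 210 210 210
  210 209]
 [211 210 211 211 211 212 211 214 217 214 209 201 193 193 200 206 209 210
  210 210]
 [210 211 210 210 213 220 225 229 231 230 228 224 216 199 186 191 206 210
  210 210]
 [211 211 211 211 220 231 235 237 236 234 235 235 233 223 198 184 199 209
  210 210]
 [211 211 213 219 230 236 236 232 225 220 224 232 236 234 220 192 187 202
  210 211]
 [211 212 216 227 235 235 225 207 193 194 207 220 232 236 232 210 177 187
  206 211]
 [211 213 222 232 236 226 193 171 182 194 202 212 223 233 235 221 182 179
  203 210]
 [211 215 225 235 236 216 163 161 192 205 208 212 218 230 237 230 200 181
  202 211]
 [211 216 227 236 236 214 157 165 199 209 210 211 215 228 236 232 205 182
  202 211]
 [212 215 227 236 236 217 164 
[... 348 characters left out ...]
237 237 237 234 223 193 170 180 200
  210 212]
 [212 212 212 214 217 223 229 233 234 234 233 226 213 193 179 186 200 208
  211 212]
 [212 212 212 212 213 215 217 218 212 203 194 180 174 183 192 204 210 212
  212 212]
 [212 212 212 212 212 212 212 207 191 168 146 142 168 196 207 211 212 213
  213 213]
 [213 212 212 212 213 212 212 210 200 181 162 165 188 207 212 212 212 212
  213 212]
 [212 212 213 213 213 213 212 212 210 203 195 198 205 212 212 213 212 213
  212 213]
 [213 212 213 213 213 213 213 213 212 212 211 211 213 213 213 213 213 213
  213 213]]
265.48165130615234 212.1330270767212 6.6161885261535645 mean 265.3855421686747 212.0120481927711 [0.4893 0.196  0.02  ] [0.4896 0.1963 0.02  ]
```

```bash
python3 -m pendant '[{"travel":[5.19,-5.38,-0.4],"rotation":[0,0,-1.4],"claw":60},{"travel":[5.19,-5.38,-0.4],"rotation":[0,0,-2.8],"claw":60},{"travel":[5.19,-5.38,-0.4],"rotation":[0,0,-4.2],"claw":60},{"travel":[5.19,-5.38,-0.4],"rotation":[0,0,-5.6],"claw":60},{"travel":[5.19,-5.38,-0.4],"rotation":[0,0,-7],"claw":60}]' 20; python3 -m pendant '[{"travel":[0,0,0],"rotation":[0,0,-1.4],"claw":60},{"travel":[0,0,0],"rotation":[0,0,-2.8],"claw":60},{"travel":[0,0,0],"rotation":[0,0,-4.2],"claw":60},{"travel":[0,0,0],"rotation":[0,0,-5.6],"claw":60},{"travel":[0,0,0],"rotation":[0,0,-7],"claw":60}]'; python3 to.py 0.4883 0.1923 0.16 60
```

```text
clock: 6.17
position: [0.4852, 0.1942, 0.1716]
eef_rot: [-2.007, -2.406, 0.007]
force: [-0.1, -0.2, -0.0]
width: 0.0603
clock: 6.58
position: [0.4847, 0.1941, 0.1716]
eef_rot: [-1.179, -2.901, 0.004]
force: [0.2, -0.1, 0.7]
width: 0.0602
t6.58 pos [0.4847 0.1941 0.1716] jaw 45.76 w 60.16 F [ 0.2 -0.1  0.7] M [0.04 0.01 0.06] q6 -0.57
 travel [-0.158  0.051  0.463]  rotation [-0.054 -0.104 -2.848]
```

```bash
python3 -m pendant '[{"travel":[-0.16,0.05,0],"rotation":[-0.05,-0.1,-1.4],"claw":60},{"travel":[-0.16,0.05,0.5],"rotation":[-0.05,-0.1,-2.85],"claw":60},{"travel":[-0.16,0.05,1.5],"rotation":[-0.05,-0.1,-2.85],"claw":60},{"travel":[-0.16,0.05,2.5],"rotation":[-0.05,-0.1,-2.85],"claw":60},{"travel":[-0.16,0.05,2.8],"rotation":[-0.05,-0.1,-2.85],"claw":60}]'; python3 settle.py 4; python3 to.py 0.4883 0.1923 0.003 60; python3 - <<'E'
from h import *
a=avg("side",4); t=avg("top",6); np.save("topavg2.npy",t.mean(2))
c=Cam("side");u,v=c.pix([.488,.192,.03])[0];u,v=int(u),int(v); print(u,v)
A=cv2.resize(a[v-45:v+25,u-40:u+40,::-1].astype(np.uint8),None,fx=8,fy=8,interpolation=cv2.INTER_CUBIC)
cv2.imwrite("pics/side2.png",A); cv2.imwrite("pics/top2.png",t[:,:,::-1].astype(np.uint8))
E
```

```text
clock: 7.0
position: [0.4854, 0.1917, 0.0986]
eef_rot: [-0.81, -3.029, 0.005]
force: [-0.5, 0.0, -0.2]
width: 0.06
t7.20 pos [0.4883 0.1925 0.1025] jaw 60.02 w 59.98 F [-0.1 -0.   0.3] M [ 0.01  0.03 -0.02] q6 -0.82
 travel [-2.00e-03 -6.00e-03  3.98e+00]  rotation [0.004 0.005 0.005]
303 242
```

View pics/side2.png

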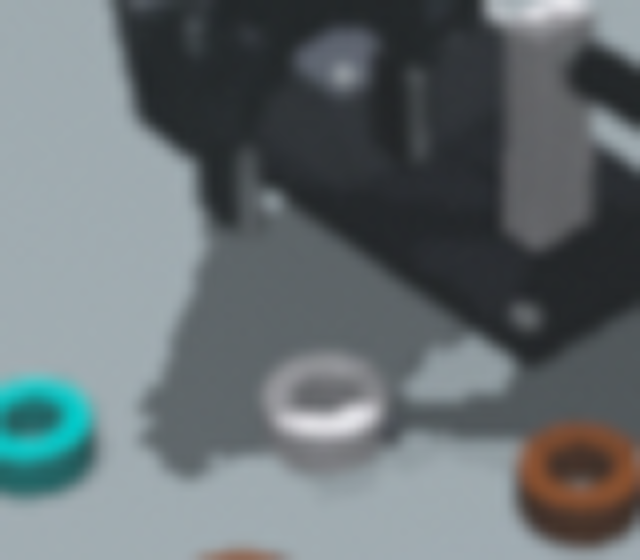

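```bash
cat > dfit.py <<'E'
import sys; from h import *
from scipy.optimize import least_squares
c=Cam("top"); img=np.load(sys.argv[1]); u0,v0=323,186; w=img[v0-8:v0+9,u0-8:u0+9]; S=8
def model(x,y,a,A,b,s):
    be=np.degrees(np.arccos(.6)); q=np.radians(np.arange(be,360-be+.1,3))+a
    q=c.pix(np.c_[.01*np.cos(q)+x,.01*np.sin(q)+y,np.full(len(q),.122)])-[u0-8,v0-8]
    m=np.zeros((17*S,17*S),np.uint8); cv2.fillPoly(m,[np.round(((q+.5)*S-.5)*16).astype(np.int32)],255,cv2.LINE_AA,4)
    return b+A*cv2.resize(cv2.GaussianBlur(m/255.,(0,0),s*S),(17,17),interpolation=cv2.INTER_AREA)
res=[]
for a in range(0,360,5):
    r=least_squares(lambda p:(model(p[0],p[1],np.radians(a),*p[2:])-w)[3:14,3:14].ravel(),[.5544,.0177,116,114,.65],diff_step=1e-3,x_scale=[.01,.01,100,100,1]); res.append((round(r.cost),a,r.x.round(4)))
for r in sorted(res,key=lambda r:r[0])[:5]: print(r)
E
python3 dfit.py topavg.npy; python3 dfit.py topavg2.npy
```

```text
(2580, 220, array([5.543000e-01, 1.780000e-02, 1.144118e+02, 1.151676e+02,
       6.081000e-01]))
(2614, 215, array([5.543000e-01, 1.780000e-02, 1.140970e+02, 1.152426e+02,
       6.013000e-01]))
(2877, 225, array([5.544000e-01, 1.770000e-02, 1.161405e+02, 1.146609e+02,
       6.485000e-01]))
(2890, 210, array([5.542000e-01, 1.790000e-02, 1.148964e+02, 1.150492e+02,
       6.238000e-01]))
(3630, 205, array([5.542000e-01, 1.800000e-02, 1.149013e+02, 1.147192e+02,
       6.458000e-01]))
(3377, 160, array([5.546000e-01, 1.760000e-02, 1.142042e+02, 1.195369e+02,
       5.855000e-01]))
(3470, 165, array([5.545000e-01, 1.760000e-02, 1.150405e+02, 1.194279e+02,
       6.086000e-01]))
(3533, 155, array([5.546000e-01, 1.760000e-02, 1.132789e+02, 1.195423e+02,
       5.663000e-01]))
(4020, 170, array([5.545000e-01, 1.740000e-02, 1.144916e+02, 1.193733e+02,
       6.037000e-01]))
(4133, 150, array([5.547000e-01, 1.770000e-02, 1.131188e+02, 1.196493e+02,
       5.680000e-01]))
```

The collar (crop (325,400)) lies midway under the open fingers. The flat fit reads about 158° against the driver's 154°, which is within tolerance. I'll descend in stages and do a first centring squeeze at 60°.

```bash
python3 -m pendant '[{"travel":[0,0,0.9],"rotation":[0,0,0],"claw":60},{"travel":[0,0,1.8],"rotation":[0,0,0],"claw":60},{"travel":[0,0,2.6],"rotation":[0,0,0],"claw":60},{"travel":[0,0,3.2],"rotation":[0,0,0],"claw":60},{"travel":[0,0,3.5],"rotation":[0,0,0],"claw":60}]'; python3 settle.py 6; python3 to.py 0.4883 0.1923 0.004 60
```

```text
clock: 8.12
position: [0.4867, 0.1921, 0.0124]
eef_rot: [-0.812, -3.032, 0.002]
force: [-0.1, -0.3, -0.2]
width: 0.0601
t8.42 pos [0.4886 0.1926 0.0153] jaw 60.01 w 60.03 F [0.2 0.1 0.3] M [ 0.01  0.   -0.01] q6 -0.82
 travel [ 0.004 -0.015  0.454]  rotation [0.014 0.015 0.003]
```

```bash
python3 -m pendant '[{"travel":[0,0,0.2],"rotation":[0,0,0],"claw":60},{"travel":[0,0,0.4],"rotation":[0,0,0],"claw":55},{"travel":[0,0,0.42],"rotation":[0,0,0],"claw":50},{"travel":[0,0,0.42],"rotation":[0,0,0],"claw":46},{"travel":[0,0,0.42],"rotation":[0,0,0],"claw":38}]' 20; python3 settle.py 5; python3 to.py 0.4883 0.1923 0.004 60
```

```text
clock: 8.83
position: [0.4885, 0.1926, 0.0049]
eef_rot: [0.812, 3.033, 0.001]
force: [0.1, 0.6, -0.7]
width: 0.0428
t9.08 pos [0.4885 0.1926 0.0048] jaw 60.01 w 42.75 F [-0.3 -0.6  0.2] M [ 0.    0.08 -0.01] q6 -0.82
 travel [ 0.002 -0.014  0.033]  rotation [0.013 0.014 0.002]
```

```bash
python3 -m pendant '[{"travel":[0,0,0],"rotation":[0,0,0],"claw":54},{"travel":[0,0,0],"rotation":[0,0,0],"claw":56},{"travel":[0,0,0],"rotation":[0,0,-1.4],"claw":56},{"travel":[0,0,0],"rotation":[0,0,-2.8],"claw":56},{"travel":[0,0,0],"rotation":[0,0,-4.2],"claw":56}]' 20; python3 settle.py 3; python3 to.py 0.4885 0.1926 0.005 93
```

```text
clock: 9.5
position: [0.4887, 0.1926, 0.0049]
eef_rot: [0.237, 3.131, 0.001]
force: [0.1, -0.2, -0.4]
width: 0.056
t9.65 pos [0.4886 0.1926 0.0049] jaw 80.83 w 55.85 F [ 0.8 -1.1  0.2] M [-0.01 -0.05  0.02] q6 -1.18
 travel [ 0.004  0.    -0.005]  rotation [ 0.006  0.021 -2.434]
```

```bash
python3 -m pendant '[{"travel":[0,0,0],"rotation":[0,0,-1.2],"claw":56},{"travel":[0,0,0],"rotation":[0,0,-2.4],"claw":56},{"travel":[0,0,0],"rotation":[0,0,-2.43],"claw":56},{"travel":[0,0,0],"rotation":[0,0,-2.43],"claw":50},{"travel":[0,0,0],"rotation":[0,0,-2.43],"claw":46}]' 30; python3 -m pendant '[{"travel":[0,0,0],"rotation":[0,0,0],"claw":42},{"travel":[0,0,0],"rotation":[0,0,0],"claw":36},{"travel":[0,0,0],"rotation":[0,0,0],"claw":36},{"travel":[0,0,0],"rotation":[0,0,0],"claw":36}]' 30; python3 to.py 0.4885 0.1926 0.005 93
```

```text
clock: 10.07
position: [0.4886, 0.1926, 0.0049]
eef_rot: [-0.074, 3.139, 0.001]
force: [-0.1, 0.4, -0.5]
width: 0.046
clock: 10.4
position: [0.4887, 0.1926, 0.0052]
eef_rot: [-0.073, 3.138, 0.001]
force: [-1.1, -1.4, 4.1]
width: 0.042
t10.40 pos [0.4887 0.1926 0.0052] jaw 92.67 w 42.05 F [-1.1 -1.4  4.1] M [-0.18  0.1  -0.03] q6 -1.39
 travel [0.01  0.    0.008]  rotation [ 0.005  0.026 -0.066]
```

Gripped. Now I'll lift.

```bash
python3 -m pendant '[{"travel":[0,0,-0.6],"rotation":[0,0,0],"claw":36},{"travel":[0,0,-1.8],"rotation":[0,0,0],"claw":36},{"travel":[0,0,-3.2],"rotation":[0,0,0],"claw":36},{"travel":[0,0,-5],"rotation":[0,0,0],"claw":36},{"travel":[0,0,-6.6],"rotation":[0,0,0],"claw":36}]' 40; python3 settle.py 3; python3 to.py 0.5536 0.0159 0.17 63.7;  python3 - <<'E'
from h import *
a=avg("side",4)
c=Cam("side");u,v=c.pix([.488,.192,.17])[0];u,v=int(u),int(v); print(u,v)
cv2.imwrite("pics/side3.png",cv2.resize(a[v-40:v+40,u-45:u+45,::-1].astype(np.uint8),None,fx=7,fy=7,interpolation=cv2.INTER_CUBIC))
E
```

```text
clock: 10.82
position: [0.4875, 0.1923, 0.1694]
eef_rot: [-0.072, 3.141, 0.0]
force: [1.3, 1.1, -2.0]
width: 0.0422
t10.97 pos [0.4902 0.193  0.1715] jaw 92.65 w 42.08 F [-0.8  0.6 -1.8] M [0.   0.04 0.01] q6 -1.39
 travel [-2.208 -7.194  0.069]  rotation [0.047 0.1   5.789]
301 200
```

View pics/side3.png

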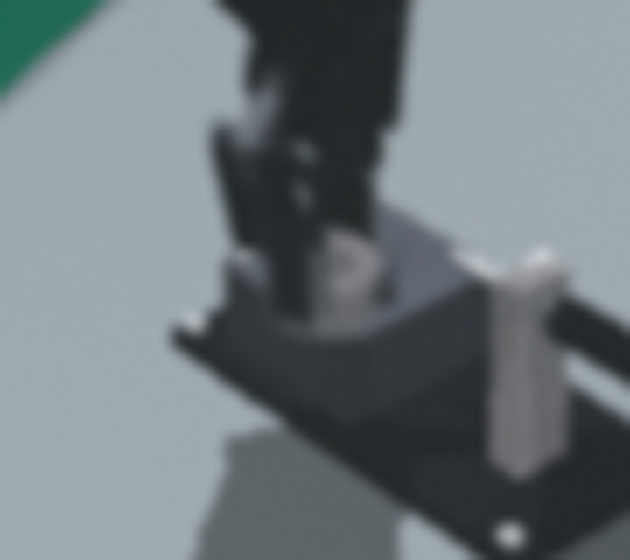

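The collar (crop (345,280)) is in the fingers and looks level. Now I'll carry it above the spindle and yaw +29°.

```bash
python3 -m pendant '[{"travel":[-0.4,-1.4,0],"rotation":[0,0,1.15],"claw":36},{"travel":[-0.9,-2.8,0],"rotation":[0,0,2.3],"claw":36},{"travel":[-1.35,-4.3,0],"rotation":[0,0,3.5],"claw":36},{"travel":[-1.8,-5.8,0],"rotation":[0,0,4.6],"claw":36},{"travel":[-2.21,-7.19,0],"rotation":[0,0,5.79],"claw":36}]'; python3 settle.py 6; python3 to.py 0.5536 0.0159 0.15 63.7;
```

```text
clock: 11.58
position: [0.5504, 0.0133, 0.1645]
eef_rot: [-0.721, -3.053, 0.002]
force: [1.6, 0.7, -0.7]
width: 0.0419
t11.88 pos [0.5499 0.0162 0.1654] jaw 63.79 w 41.83 F [-0.4 -0.5 -0.4] M [-0.02 -0.    0.07] q6 -1.22
 travel [-0.142  0.056  0.614]  rotation [-0.017 -0.044  0.019]
```

```bash
python3 -m pendant '[{"travel":[-0.14,0.05,0.2],"rotation":[-0.02,-0.04,0],"claw":36},{"travel":[-0.14,0.05,0.5],"rotation":[-0.02,-0.04,0],"claw":36},{"travel":[-0.14,0.05,0.6],"rotation":[-0.02,-0.04,0],"claw":36},{"travel":[-0.14,0.05,0.6],"rotation":[-0.02,-0.04,0],"claw":36}]'; python3 settle.py 6; python3 to.py 0.5536 0.0159 0.13 63.7;  python3 - <<'E'
from h import *
a=avg("side",6)
c=Cam("side");u,v=c.pix([.5536,.0159,.13])[0];u,v=int(u),int(v); print(u-30,v-30)
for p in([.5536,.0159,.16],[.5536,.0159,.122],[.5536-.0247,.0159+.012,.155]): print((c.pix(p)[0]-[u-30,v-30]+.5)*10)
cv2.imwrite("pics/side4.png",cv2.resize(a[v-30:v+25,u-30:u+45,::-1].astype(np.uint8),None,fx=10,fy=10,interpolation=cv2.INTER_CUBIC))
E
```

```text
clock: 12.22
position: [0.5526, 0.0166, 0.149]
eef_rot: [-0.71, -3.057, -0.0]
force: [-0.5, 0.6, -1.3]
width: 0.0421
t12.52 pos [0.5536 0.0158 0.1506] jaw 63.8 w 42.36 F [-0.4  0.  -1.6] M [0.04 0.06 0.02] q6 -1.22
 travel [0.003 0.003 0.825]  rotation [0.005 0.002 0.019]
276 147
[304.22669492 228.65608667]
[306.98559418 336.48297447]
[364.02348135 275.86216433]
```

View pics/side4.png

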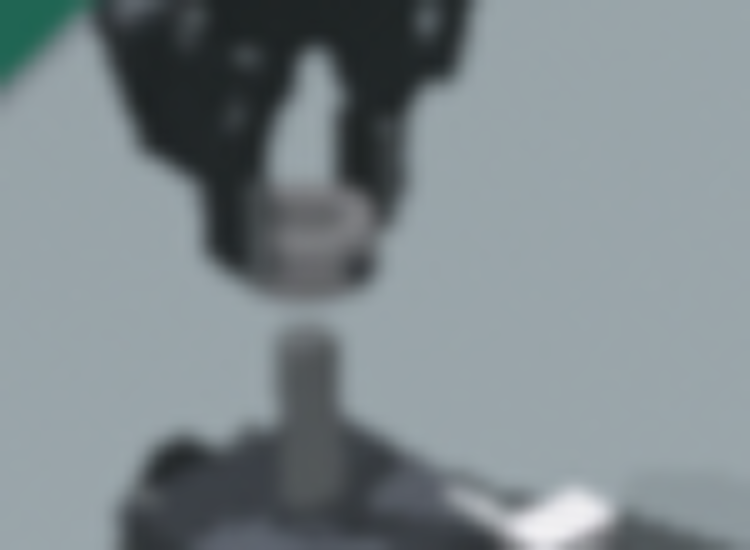

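The collar (crop centre ≈(310,240)) sits over the spindle (top ≈(309,330)), and the screw at (360,262) points toward the driver as predicted. I'll lower it slowly.

```bash
python3 -m pendant '[{"travel":[0,0,0.2],"rotation":[0,0,0],"claw":36},{"travel":[0,0,0.4],"rotation":[0,0,0],"claw":36},{"travel":[0,0,0.6],"rotation":[0,0,0],"claw":36},{"travel":[0,0,0.75],"rotation":[0,0,0],"claw":36},{"travel":[0,0,0.8],"rotation":[0,0,0],"claw":36}]'; python3 settle.py 6; python3 to.py 0.5536 0.0159 0.115 63.7
```

```text
clock: 13.23
position: [0.553, 0.0158, 0.1293]
eef_rot: [-0.712, -3.058, -0.0]
force: [0.2, -0.1, -0.7]
width: 0.042
t13.53 pos [0.5537 0.0157 0.1306] jaw 63.79 w 42.07 F [-0.6 -0.3 -0.3] M [ 0.01 -0.04  0.03] q6 -1.22
 travel [0.006 0.004 0.626]  rotation [0.005 0.002 0.018]
```

```bash
python3 -m pendant '[{"travel":[0.01,0,0.1],"rotation":[0,0,0],"claw":36},{"travel":[0.01,0,0.2],"rotation":[0,0,0],"claw":36},{"travel":[0.01,0,0.3],"rotation":[0,0,0],"claw":36},{"travel":[0.01,0,0.4],"rotation":[0,0,0],"claw":36},{"travel":[0.01,0,0.5],"rotation":[0,0,0],"claw":36}]'; python3 settle.py 4; python3 to.py 0.5536 0.0159 0.105 63.7
```

```text
clock: 13.95
position: [0.5534, 0.0158, 0.1178]
eef_rot: [0.712, 3.06, 0.001]
force: [0.5, 0.1, -1.9]
width: 0.0422
t14.15 pos [0.5534 0.0158 0.118 ] jaw 63.79 w 41.9 F [ 0.4 -0.2 -1.6] M [ 0.08 -0.   -0.01] q6 -1.22
 travel [-0.005  0.005  0.521]  rotation [ 0.004 -0.001  0.017]
```

No contact force, and the collar is already about 9 mm down the spindle. Continuing to TCP z = 0.090, which puts the screw at 95 mm.

```bash
python3 -m pendant '[{"travel":[0,0,0.2],"rotation":[0,0,0],"claw":36},{"travel":[0,0,0.4],"rotation":[0,0,0],"claw":36},{"travel":[0,0,0.6],"rotation":[0,0,0],"claw":36},{"travel":[0,0,0.8],"rotation":[0,0,0],"claw":36},{"travel":[0,0,1.0],"rotation":[0,0,0],"claw":36}]'; python3 -m pendant '[{"travel":[0,0,0.1],"rotation":[0,0,0],"claw":36},{"travel":[0,0,0.1],"rotation":[0,0,0],"claw":36}]';python3 settle.py 6; python3 to.py 0.5536 0.0159 0.090 63.7;  python3 - <<'E'
from h import *
a=avg("side",10); np.save("sideavg5.npy",a)
c=Cam("side");u,v=c.pix([.54,.025,.1])[0];u,v=int(u),int(v); o=np.array([u-27,v-28]); print(o)
f=lambda P:((c.pix(P)[0]-o+.5)*12).round(0)
A=[.5536,.0159]
for th in(134,144,154,164,174): print("screw end",th,f([A[0]+.0275*np.cos(np.radians(th)),A[1]+.0275*np.sin(np.radians(th)),.095]))
t=np.radians(154);print("tip",f([A[0]+.065*np.cos(t),A[1]+.065*np.sin(t),.095]),"sp",f([*A,.122]),"axis z.095",f([*A,.095]))
cv2.imwrite("pics/side5.png",cv2.resize(a[v-28:v+20,u-27:u+37,::-1].astype(np.uint8),None,fx=12,fy=12,interpolation=cv2.INTER_CUBIC))
E
```

```text
clock: 14.57
position: [0.5533, 0.0159, 0.0923]
eef_rot: [-0.712, -3.059, -0.001]
force: [-0.4, -0.9, -1.2]
width: 0.0418
clock: 14.73
position: [0.5527, 0.0159, 0.0888]
eef_rot: [-0.712, -3.058, -0.0]
force: [-0.3, 0.7, -1.2]
width: 0.0418
t15.03 pos [0.5535 0.0158 0.0901] jaw 63.79 w 42.09 F [-0.6  0.  -0.8] M [ 0.    0.05 -0.02] q6 -1.22
 travel [-0.003  0.004  0.005]  rotation [0.005 0.002 0.018]
[282 160]
screw end 134 [336. 389.]
screw end 144 [353. 385.]
screw end 154 [368. 379.]
screw end 164 [381. 371.]
screw end 174 [391. 363.]
tip [466. 437.] sp [296. 248.] axis z.095 [299. 337.]
```

View pics/side5.png

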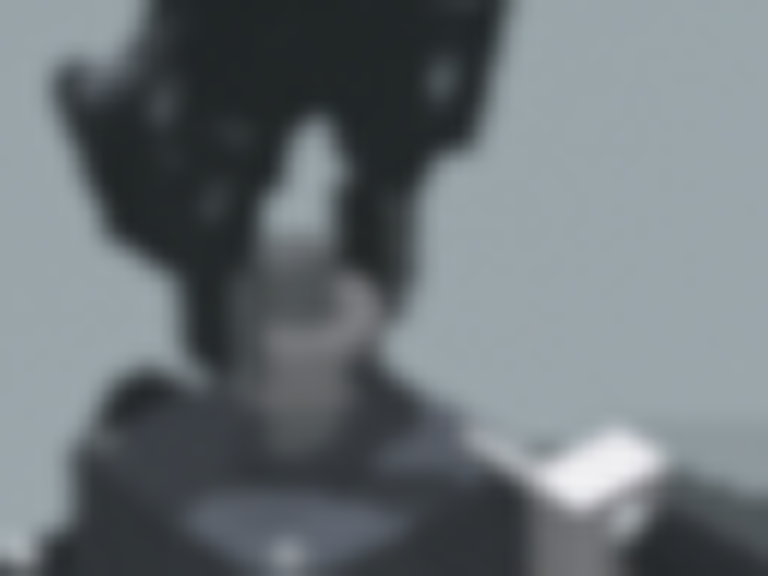

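The collar is down on the spindle, with the spindle's top showing through the bore at ≈(298,280). The driver tip at (468,430) matches the prediction of (466,437). The screw, near (368,365), blends into the dark gearbox, so I'll check its angle with contrast-stretched crops.

```bash
python3 - <<'E'
from h import *
c=Cam("side"); A=[.5535,.0158]
def mk(img,sc,o,x0,y0,w,h,zs,k,lo,hi,mark):
    im=img[y0:y0+h,x0:x0+w].astype(float)
    im=np.clip((im-lo)/(hi-lo)*255,0,255).astype(np.uint8); im=cv2.resize(im,None,fx=k,fy=k,interpolation=cv2.INTER_CUBIC)
    for th,col in((144,(0,0,255)),(154,(0,255,0)),(164,(255,0,0))):
        t=np.radians(th); p=c.pix([A[0]+.0275*np.cos(t),A[1]+.0275*np.sin(t),zs])[0]
        q=((p-o+.5)*sc-[x0,y0])*k; print(th,q.round()); 
        if mark: cv2.circle(im,tuple(int(z) for z in q),2,col,-1)
    return im
s4=cv2.imread("pics/side4.png"); s5=cv2.resize(np.load("sideavg5.npy")[160:208,282:346,::-1],None,fx=12,fy=12,interpolation=cv2.INTER_CUBIC)
a=mk(s4,10,np.array([276,147]),210,160,200,180,.1556,2,20,170,1)
b=mk(s5,12,np.array([282,160]),220,230,200,180,.095,2,20,150,1)
b0=mk(s5,12,np.array([282,160]),220,230,200,180,.095,2,20,110,0);a0=mk(s4,10,np.array([276,147]),210,160,200,180,.1556,2,20,150,0)
cv2.imwrite("pics/cmp.png",cv2.resize(np.vstack([np.hstack([a,a0]),np.hstack([b,b0])]),None,fx=.8,fy=.8))
E
```

```text
144 [283. 238.]
154 [309. 228.]
164 [331. 217.]
144 [267. 309.]
154 [297. 297.]
164 [323. 282.]
144 [267. 309.]
154 [297. 297.]
164 [323. 282.]
144 [283. 238.]
154 [309. 228.]
164 [331. 217.]
```

View pics/cmp.png

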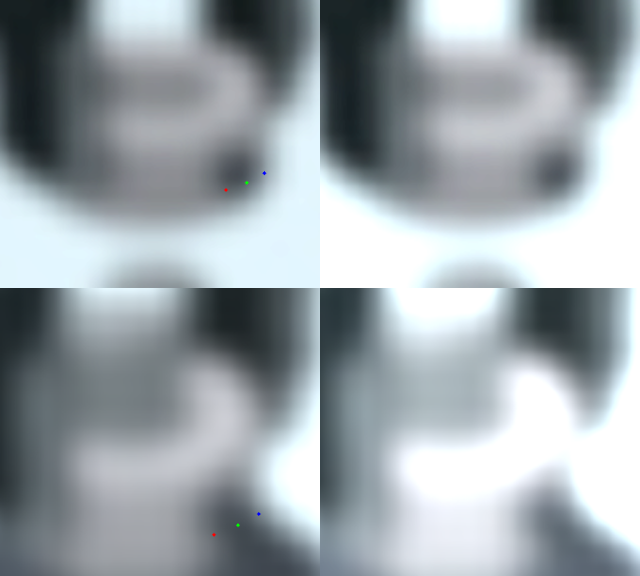

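The screw blob (≈(237,172) in the top-left panel) is consistent with a screw angle of about 153–154°, so it lines up with the driver within a few degrees. The arm has settled and the external force is about 0, so I'll do a final check and hand in.

```bash
python3 to.py 0.5536 0.0159 0.090 63.7; python3 -c "
from workcell import arm
print(abs(arm.state()['dq']).max()); print(arm.hand_in())"; python3 to.py 0.5536 0.0159 0.090 63.7
```

```text
t15.53 pos [0.5533 0.0159 0.0898] jaw 63.79 w 41.59 F [-0.1  0.4 -1.2] M [0.   0.01 0.03] q6 -1.22
 travel [-0.01   0.006 -0.007]  rotation [ 0.003 -0.004  0.018]
0.0011865306525684124
the job is handed in; nothing more can be done
None
the job is handed in; nothing more can be done
```

I turned the spindle and put the collar over it. I handed in at 15.5 s with the collar still in the fingers (40 N grip). The hand-in gives no verdict, so the figures below are my own measurements.

- **Spindle:** I pinched it on the flat (about 15.5 mm between the fingers), turned it about 62° clockwise and let go. The jaw angle put the flat at about 154.5°. A camera fit afterwards gave about 160°, in steps of 5°. The driver lies at about 154°, so the two disagree by about 5°. The camera figure leaves the flat about 6° off, inside both the 10° and 12° limits.
- **Collar:** I centred the aluminium collar with two squeezes at different angles, lifted it and slid it down over the spindle with no contact force.
    - **Position:** At the end, the tool was within 0.5 mm of the spindle axis I worked out from the pinches. The arm was still, with about 1 N of outside force.
    - **Screw:** By calculation it is about 95 mm up. In the pictures it points within a few degrees of the driver. It blends into the dark gearbox in the last picture, so that angle comes mainly from the picture taken just before insertion.
- **Not measured:** I judged the collar level by eye only, and took no closing picture of the bystanders. The arm met no unexpected contact and was never brought near them.

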